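# Put the hanging mixing palette away in its storage case

## Robot

A 6-joint arm with a two-finger parallel gripper is mounted at the origin on the work surface. World frame = base frame: x ahead of the robot, y to its left, z up, the work surface at z = 0. Lengths are in m, angles in rad, forces in N, time in s.
With the tool pointing down it reaches from about 0.4 to 0.925 m from the base axis. Payload 12.5 kg.
Tool frame: the origin (TCP) lies between the finger pads; the fingertips stand 22 mm ahead of it and the grasp point (between the pads) lies 3 mm ahead of it (bot.nose_length is the distance from the TCP to the fingertips, in m); z points along the fingers, y is the direction in which the jaws open and shut (so a half turn about z gives the same grasp; the last joint's range is limited). The gripper opens to 95 mm and grips with 3 to 60 N. Pads are 20 mm wide; open, the fingers measure 119 mm over their backs; the gripper's body (75 mm by 180 mm) begins 59 mm behind the grasp point.
Start: joints at [-1.278, 0.491, 1.559, -0, 1.092, -0.106], TCP at [0.243, -0.576, 0.237] pointing down, gripper open.
Joint ranges: [-3.1, 3.1], [-0.84, 2.19], [0.05, 2.79], [-1.13, 4.28], [0.06, 2.93], [-2.69, 2.69]. Speed limits (rad/s): [2.22, 2.22, 2.79, 3.14, 3.14, 3.14].

## Interface

Orientations are given as a unit quaternion [w, x, y, z].
In Python, from rig import telemetry, grab_frame, workorder, bot gives the robot as it stands.
- The arm moves only by the shell command python3 -m handwheel 'ROWS' [OPENING]. ROWS is text: rows parted by semicolons, each of 4 numbers parted by spaces: the shift along the tool's x, y, z in cm, then the turn about the tool's z in rad. A call has 1 to 12 rows; each row shifts and turns the commanded pose from where the row before left it, along the tool's axes as they then stand; what a row does not reach is not made up. A row lasts 1/12 s, in which the tool goes at most 41.7 mm and 7.16 degrees, less where a joint would pass 70% of its speed; a pose out of reach is approached as far as the arm can. A call is refused whole if a number of a shift passes 4.17 or a number of a turn 0.125, either way. A call with a gripper value outside its range is refused whole. OPENING is the finger opening in cm, from 0 to 9.51, set as the call begins (- or left out, the last holds). The fingers move at their own pace and stop on an object; the grip force is fixed at half the most. Time passes only in rows, so rows that do not move let the fingers close. It gives the time, the measured TCP pose, the force and the opening at its end, in the units of the state.
- telemetry.read_state(): the state, without advancing time (a new reading comes with each control period).
- grab_frame(name): name is "scene" or "top" or "wrist"; returns a dict with "img" (384x512x3 uint8, red, green, blue), "depth" (384x512 float32, m along the optical axis (not along the pixel's ray), 0 where there is no reading), "intrinsics" (3x3 intrinsics, pixels), "R" (3x3) and "t" (3): a world point X has camera coordinates R X + t. Camera axes: x right, y down, z forward; pixel columns grow to the right and rows downward; lengths in m; the calibration is good to about 2 mm. A picture is of the moment at which its call begins.
- workorder.job_done(): hands the job in, once; it reports no verdict.
The state is a dict: "clock": time; "qpos": joint angles; "qvel": joint speeds; "effort": joint torques, N m; "eef_pos": TCP position; "ee_rot": TCP orientation; "wrist_force": force on the tool from outside, world axes, zero at the start; "ft_torque": the same for the moment, N m; "finger_gap": opening from 0.0 (shut) to 1.0 (fully open).
Only numpy, scipy, OpenCV 4.12 (cv2) and the standard library are available. Lean on these libraries where they do the work, as an engineer would, in place of code of your own. Each camera call takes 0.05 s, during which the arm holds its last target.

## Task

On the miniature painter's bench, lift the wider of the two hanging mixing palettes up and off its peg and lay it flat on the bench so that you can change your grip. Then slide it flat, plain end first, fully home into the empty storage case, with the end that has the hanging hole left sticking out as the handle. Leave the other palettes, the painting handle and the glue bottle undisturbed.

Things in the scene. Friction and masses are not known exactly. Their poses are not given: they have to be found in the camera images.
- palette: The palette to put away: flat grey plastic slab 140 long (its x) x 50 wide (its y) x 8 mm thick (its z), about 70 g (varies). Origin: centre of its underside; z up out of the well face. A 13 mm hanging hole lies at x = +55 mm (15 mm from the +x end); the -x end is plain. It starts hanging in one of the two bays of the stand, hole end uppermost, tilted 35 degrees.
- palette_lead (a point): Middle of the lower edge of the palette's plain end (x = -70 mm in the palette's frame); axes as the palette.
- stand: Fixed dark wood stand, 150 (x) x 190 (y) x about 155 mm high, origin under its centre; low side (-x) towards the cases; its face rises 35 degrees towards its +x. Two bays, at y = +42.5 and -42.5 mm; which palette hangs in which varies. Fins 56 mm apart, 14 mm higher than the bar, flank the upper 78 mm of each palette: fingers reach its long edges only in the lower 60 mm.
- bay_a (a point): Bay at stand y = +42.5 mm: point on the sloping bar (24 mm wide, 12 mm thick) under the middle of the palette, 90 mm above the bench; axes as the stand. An 8 mm peg square to the slope, 58 mm up the slope from here, goes through the palette's hole and stands 20 mm above the bar (12 mm above the palette).
- bay_b (a point): The same point of the other bay, at stand y = -42.5 mm.
- case_empty: Fixed white case whose slot is empty: 69 (x) x 107 (y) x 49 mm high, origin under its centre. Its roofed horizontal slot runs along its y, open at +y: 53 mm wide, 11 mm high, floor 30 mm above the bench, straight from y = -42 mm (back stop) to +43 mm; then metal lips flare to 65 mm wide and 22 mm high at y = +57 mm. A palette fully home sticks out 41 mm beyond the lips.
- slot_back (a point): Middle of the back stop's foot on the slot floor of the empty case (case frame 0, -42, 30 mm); axes as the case.
- slot_mouth (a point): Middle of the slot floor level at the flared mouth of the empty case (case frame 0, +55, 30 mm); axes as the case.
- case_full: Identical fixed case whose slot is already taken. It stands beside the empty one, nearer to or farther from the robot.
- palette_stored: Palette like the one to put away, stored in the full case with its hole end sticking out. Loose; leave alone.
- palette_narrow: Narrower palette, 140 x 34 x 8 mm, same frame, hanging in the stand's other bay. Loose; leave alone.
- paint_handle: Miniature painting handle, a faceted grip with a clamp head, 54 mm across, 88 mm high, origin under its centre; stands in front of the full case. Loose; leave alone.
- glue_bottle: White dropper bottle, 40 mm diameter, 110 mm high, origin under its centre; stands beside the stand. Loose; leave alone.

How it is judged:
By the outcome, as a careful person would: the job done as asked, in the order asked, and still so for the second after the job is handed in, with the robot touching nothing.
It also fails if it takes over 58 s, if anything falls off the work surface, if the arm or the gripper's body presses on something with over 40 N, if the wrist force passes 120 N, or if a joint passes its speed limit or range.

## Working session

There is one attempt and no reset: what is moved stays moved. The work goes in short steps, Python scripts to look and compute and a shell command to move; the robot and the scene stay as the last step left them, time stands still between calls to the robot, and variables do not carry over. Pictures are saved under pics/ and viewed, and the job is handed in when it is done.

```bash
ls; mkdir -p pics; python3 - <<'E'
from rig import telemetry, grab_frame, bot
import cv2,numpy as np,pickle
print(telemetry.read_state()); print([a for a in dir(bot) if a[0]!='_'])
for n in ("scene","top","wrist"):
    f=grab_frame(n); cv2.imwrite(f"pics/{n}0.png",f["img"][:,:,::-1]); pickle.dump(f,open(f"{n}0.pkl","wb"))
    print(n,f["intrinsics"].tolist(),(-f["R"].T@f["t"]).round(3))
E
```

```text
pics
{'clock': 0.0, 'qpos': array([-1.27760692e+00,  4.91539158e-01,  1.55945179e+00, -2.52470943e-05,
        1.09169767e+00, -1.05629044e-01]), 'qvel': array([ 0.00099541,  0.00056793,  0.00100886, -0.00020666, -0.00077405,
        0.00062462]), 'effort': array([ 6.72186070e-04, -6.12644434e+01, -2.58184505e+01,  6.93126116e-02,
        4.82182286e-02, -9.44367912e-05]), 'eef_pos': array([ 0.24264076, -0.57573742,  0.2360736 ]), 'ee_rot': array([-5.44525381e-04,  9.80182474e-01,  1.98095980e-01, -6.24644305e-05]), 'wrist_force': array([0.3996144 , 0.55805287, 0.85234772]), 'ft_torque': array([ 0.01373019, -0.02640159,  0.03572676]), 'finger_gap': 1.0033180268579447}
['IKError', 'nose_length']
scene [[429.59580968916833, 0.0, 257.46158702681345], [0.0, 429.59580968916833, 184.44724629963466], [0.0, 0.0, 1.0]] [0.995 0.645 0.79 ]
top [[492.78886147491215, 0.0, 248.0857408677376], [0.0, 492.78886147491215, 189.82906726235655], [0.0, 0.0, 1.0]] [ 0.38  -0.029  1.107]
wrist [[274.21397783495877, 0.0, 257.76602218963194], [0.0, 274.21397783495877, 191.81016255813586], [0.0, 0.0, 1.0]] [ 0.31  -0.548  0.384]
```

View pics/scene0.png

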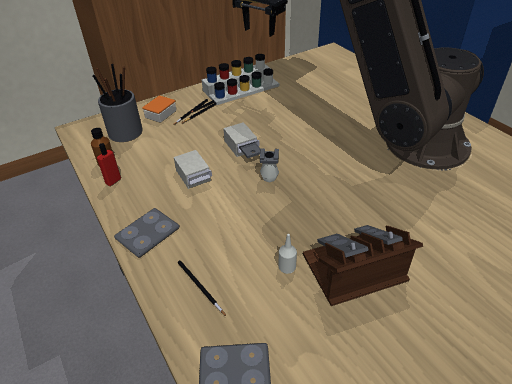

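View pics/top0.png

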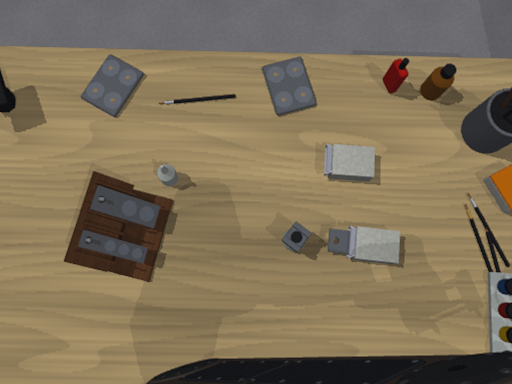

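Top view: the wide palette hangs in the far bay at px (125,206), with its peg at (101,199). The narrow one is at (115,247), the bottle at (167,175) and the handle at (297,237). The empty case is the far one, at (350,161), with its mouth facing left at x≈325. I'll measure these next.

```bash
cat > h.py <<'E'
import numpy as np,cv2,pickle
def cloud(f):
    K=f["intrinsics"];d=f["depth"];v,u=np.mgrid[:d.shape[0],:d.shape[1]]
    c=np.stack([(u-K[0,2])/K[0,0]*d,(v-K[1,2])/K[1,1]*d,d],-1)
    return (c-f["t"])@f["R"]
def ray(f,u,v,z):
    K=f["intrinsics"];r=f["R"].T@np.array([(u-K[0,2])/K[0,0],(v-K[1,2])/K[1,1],1]);o=-f["R"].T@f["t"]
    return o+r*(z-o[2])/r[2]
def proj(f,X):
    c=f["R"]@np.asarray(X)+f["t"];p=f["intrinsics"]@c;return p[:2]/p[2]
E
python3 - <<'E'
from h import *
f=pickle.load(open("top0.pkl","rb"));P=cloud(f)
for n,(u,v) in dict(wide=(125,206),peg=(101,199),nar=(115,247),bot=(167,175),hand=(297,237),ecase=(352,162),fcase=(378,245),table=(240,165),stored=(339,241)).items(): print(n,P[v,u].round(4))
im=f["img"]
cv2.imwrite("pics/t_stand.png",cv2.resize(im[160:290,55:200,::-1],None,fx=5,fy=4.5,interpolation=cv2.INTER_CUBIC)[:590])
cv2.imwrite("pics/t_case.png",cv2.resize(im[130:280,270:420,::-1],None,fx=4,fy=4,interpolation=cv2.INTER_CUBIC))
s=pickle.load(open("scene0.pkl","rb"))
cv2.imwrite("pics/s_stand.png",cv2.resize(s["img"][215:305,260:430,::-1],None,fx=4.5,fy=4.5,interpolation=cv2.INTER_CUBIC))
z=P[...,2]
cv2.imwrite("pics/height.png",np.clip(z*1000*1.6,0,255).astype(np.uint8))
# case roofs: height 49
for nm,b in dict(e=(140,185,318,385),f=(215,270,325,410)).items():
    m=np.zeros(z.shape,np.uint8); m[b[0]:b[1],b[2]:b[3]]=((z>.043)&(z<.056))[b[0]:b[1],b[2]:b[3]]
    q=P[m>0]; r=cv2.minAreaRect((q[:,:2]*1000).astype(np.float32)); print(nm,m.sum(),q[:,2].mean(),r)
E
```

```text
wide [0.5454 0.2247 0.1006]
peg [0.552  0.2635 0.14  ]
nar [0.4609 0.2402 0.0956]
bot [0.6216 0.1476 0.0648]
hand [ 0.4914 -0.1333  0.0826]
ecase [ 0.665  -0.2587  0.0475]
fcase [ 0.4821 -0.3112  0.0467]
table [ 0.6641 -0.0091  0.001 ]
stored [ 0.4896 -0.2289  0.0389]
e 1450 0.048828464879098296 ((670.0537109375, -254.8953094482422), (107.26686096191406, 70.82916259765625), 87.219482421875)
f 1579 0.048614282280456556 ((485.45111083984375, -293.395751953125), (128.47842407226562, 69.25166320800781), 84.91255950927734)
```

View pics/t_stand.png

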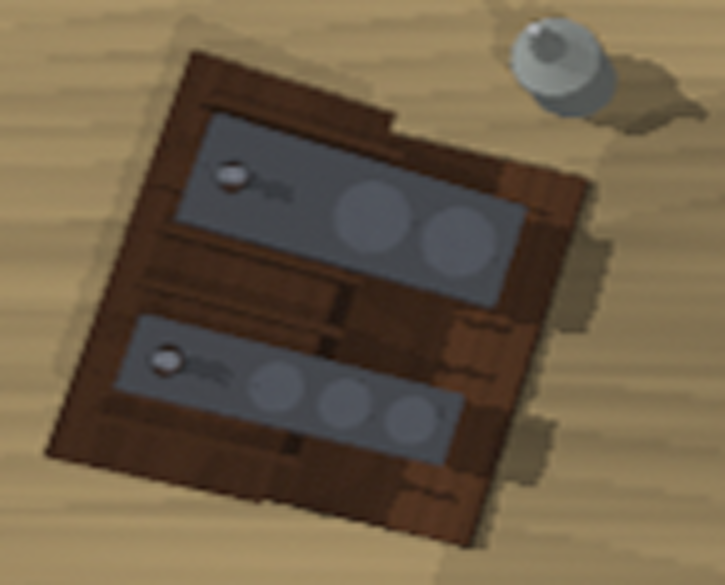

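View pics/t_case.png

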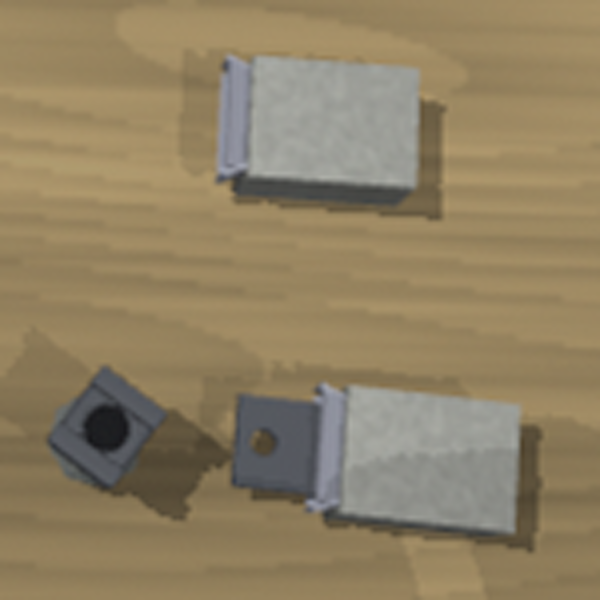

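View pics/s_stand.png

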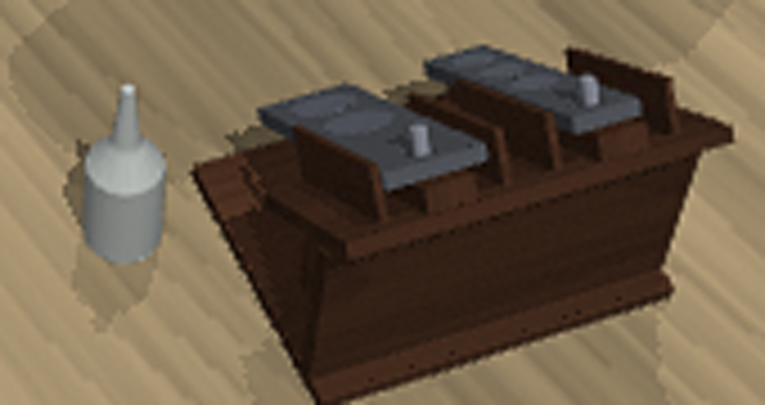

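Close-up: the wide palette's corners are visible, with fins beside its upper half and dark recesses beside its lower half. Next: the palette pose, the clearance beside its lower half, and the case yaw.

```bash
python3 - <<'E'
from h import *
f=pickle.load(open("top0.pkl","rb"));P=cloud(f);im=f["img"].astype(int)
z=P[...,2]
# palette mask: grey (not brown) in stand region
sat=im.max(-1)-im.min(-1)
m=np.zeros(z.shape,np.uint8);m[180:232,85:165]=((sat<25)&(z>.05))[180:232,85:165]
n,l,st,c=cv2.connectedComponentsWithStats(m);k=1+np.argmax(st[1:,4]);m=(l==k)
q=P[cv2.erode(m.astype(np.uint8),np.ones((3,3)))>0]
q0=np.median(q,0);q=q[abs(q[:,2]-q0[2])<.06]
for _ in range(4):
    c0=q.mean(0);U,S,V=np.linalg.svd(q-c0,full_matrices=False);nn=V[2]*np.sign(V[2,2]);q=q[abs((q-c0)@nn)<.003]
print("plane c",c0,"n",nn,"tilt",np.degrees(np.arccos(nn[2])),"yaw of n",np.degrees(np.arctan2(-nn[1],-nn[0])))
# outline: rays onto plane
cs,_=cv2.findContours(m.astype(np.uint8),cv2.RETR_EXTERNAL,cv2.CHAIN_APPROX_NONE);ct=max(cs,key=len)[:,0]
K=f["intrinsics"];o=-f["R"].T@f["t"]
d=np.c_[(ct[:,0]-K[0,2])/K[0,0],(ct[:,1]-K[1,2])/K[1,1],np.ones(len(ct))]@f["R"]
X=o+d*(((c0-o)@nn)/(d@nn))[:,None]
ez=nn;ex=-(np.array([nn[0],nn[1],0]));ex-=ez*(ex@ez);ex/=np.linalg.norm(ex);ey=np.cross(ez,ex)
ab=np.c_[(X-c0)@ex,(X-c0)@ey]
r=cv2.minAreaRect((ab*1000).astype(np.float32));print(r)
ctr=c0+ex*r[0][0]/1000+ey*r[0][1]/1000;print("top-face centre",ctr,"ex",ex,"ey",ey, "underside",ctr-ez*.008)
# heights next to palette lower part
h=ex*[1,1,0];h/=np.linalg.norm(h)
A=(P-ctr)@h;B=(P-ctr)@ey
for a in np.arange(-.07,.005,.01):
    row=[]
    for b in (-.05,-.042,-.036,-.03,0,.03,.036,.042,.05):
        s=(abs(A-a)<.004)&(abs(B-b)<.003)
        row.append(round(float(np.median(z[s])*1000)) if s.any() else -1)
    print(round(a,3),row)
# case: roof edges
for nm,b in dict(e=(140,185,318,385),ff=(215,270,345,410)).items():
    w=np.zeros(z.shape,np.uint8); w[b[0]:b[1],b[2]:b[3]]=((z>.045)&(z<.054)&(im[...,2]-im[...,0]<10))[b[0]:b[1],b[2]:b[3]]
    w=cv2.morphologyEx(w,cv2.MORPH_OPEN,np.ones((3,3)))
    cs,_=cv2.findContours(w,cv2.RETR_EXTERNAL,cv2.CHAIN_APPROX_NONE);ct=max(cs,key=len)[:,0]
    X=np.array([ray(f,u,v,.049) for u,v in ct]);r=cv2.minAreaRect((X[:,:2]*1000).astype(np.float32));print(nm,r,cv2.boundingRect(max(cs,key=len)))
E
```

```text
plane c [0.54497779 0.22536092 0.0996408 ] n [-0.12645849 -0.55762647  0.82040293] tilt 34.87485099641128 yaw of n 77.22258546426755
((-1.7981109619140625, 0.1441650390625), (54.547706604003906, 146.21856689453125), 89.33261108398438)
top-face centre [0.54451094 0.22395416 0.09861267] ex [0.18144366 0.80008697 0.57178583] ey [-0.97523661  0.22116409  0.        ] underside [0.54552261 0.22841517 0.09204945]
-0.07 [9, 9, 10, 9, 9, 8, 9, 9, 8]
-0.06 [11, 12, 10, 9, 11, 12, 10, 10, 10]
-0.05 [10, 10, 11, 9, 62, 10, 10, 9, 12]
-0.04 [11, 10, 11, 13, 71, 12, 11, 10, 10]
-0.03 [10, 10, 11, -1, 78, 11, 9, 11, 10]
-0.02 [10, 10, 8, -1, 85, 10, 10, 9, 12]
-0.01 [11, 9, 12, 99, 93, 13, 10, 11, 11]
0.0 [10, 11, 11, 105, 99, 88, 11, 12, 10]
e ((669.9092407226562, -260.45526123046875), (95.56648254394531, 69.78453063964844), 86.78945922851562) (331, 144, 44, 33)
ff ((484.2953186035156, -308.76239013671875), (94.00501251220703, 69.07939910888672), 85.1608657836914) (355, 226, 45, 37)
```

```bash
python3 -m handwheel '0 0 0 -0.119; 0 0 0 -0.119; 0 0 0 -0.119; 0 0 0 -0.119; 0 0 0 -0.119; 0 0 0 -0.119; 0 0 0 -0.119; 0 0 0 -0.119; 0 0 0 0' 7.0
cat > go.py <<'E'
import sys,numpy as np
from scipy.spatial.transform import Rotation as R
from rig import telemetry
s=telemetry.read_state();q=s["ee_rot"];r=R.from_quat([q[1],q[2],q[3],q[0]]);M=r.as_matrix()
x,y,z,yaw=map(float,sys.argv[1:5])
d=(np.array([x,y,z])-s["eef_pos"])@M*100
cy=np.degrees(np.arctan2(M[1,0],M[0,0]))
print("t",round(s["clock"],2),"pos",s["eef_pos"].round(4),"yaw",cy.round(2),"gap",round(s["finger_gap"]*9.51,2),"F",s["wrist_force"].round(1),"z",M[:,2].round(3))
print("shift cm",d.round(2),"turn",round(np.radians(cy-yaw),4))
E
python3 go.py .5377 .1942 .24 77.2
```

```text
clock: 0.9
eef_pos: [0.2427, -0.5759, 0.2364]
ee_rot: [-0.0, 0.779, 0.627, 0.0]
wrist_force: [-0.6, -0.4, -0.2]
finger_gap: 0.732
t 0.9 pos [ 0.2427 -0.5759  0.2364] yaw 77.71 gap 6.96 F [-0.6 -0.4 -0.2] z [-0.  0. -1.]
shift cm [81.52 12.43 -0.33] turn 0.0089
```

```bash
python3 -m handwheel '3.8 1.5 0 0.009;3.8 1.5 0 0;3.8 1.5 0 0;3.8 1.5 0 0;3.8 1.5 0 0;3.8 1.5 0 0;3.8 1.5 0 0;3.8 1.5 0 0;4 0.4 0 0;4 0 0 0;4 0 0 0;4 0 0 0'
python3 -m handwheel '4 0 0 0;4 0 0 0;4 0 0 0;4 0 0 0;3 0 0 0;0 0 0 0;0 0 0 0'
python3 go.py .5377 .1942 .24 77.2
python3 - <<'E'
from h import *
from rig import grab_frame
f=grab_frame("wrist");pickle.dump(f,open("w1.pkl","wb"));cv2.imwrite("pics/w1.png",f["img"][:,:,::-1])
E
```

```text
clock: 1.9
eef_pos: [0.4686, -0.1501, 0.2366]
ee_rot: [0.0, 0.785, 0.62, -0.0]
wrist_force: [0.5, -0.2, -0.7]
finger_gap: 0.735
clock: 2.48
eef_pos: [0.5116, 0.0343, 0.2365]
ee_rot: [-0.0, 0.783, 0.621, -0.0]
wrist_force: [-0.2, -0.5, 0.1]
finger_gap: 0.735
t 2.48 pos [0.5116 0.0343 0.2365] yaw 76.85 gap 6.99 F [-0.2 -0.5  0.1] z [-0. -0. -1.]
shift cm [16.16 -1.1  -0.36] turn -0.0061
```

View pics/w1.png

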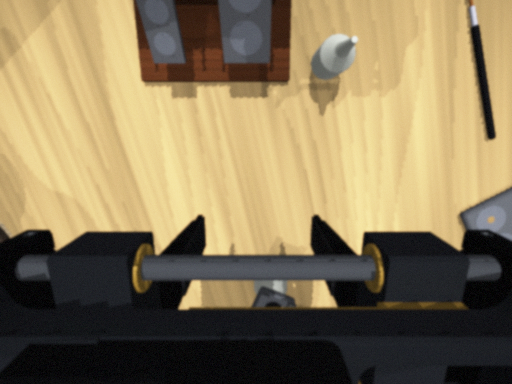

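Wrist view: the wide palette's plain end is at px (247,62), the bottle is at (335,55), and the finger pair is centred near column 258. Moving above the grasp point.

```bash
python3 -m handwheel '4 -0.3 0 -0.006;4 -0.3 0 0;4 -0.3 0 0;4.1 -0.2 0 0;0 0 0 0;0 0 0 0;0 0 0 0'
python3 go.py .5377 .1942 .12 77.2
python3 - <<'E'
from h import *
from rig import grab_frame,telemetry
f=grab_frame("wrist");pickle.dump(f,open("w2.pkl","wb"));cv2.imwrite("pics/w2.png",f["img"][:,:,::-1])
E
```

```text
clock: 3.12
eef_pos: [0.5367, 0.1911, 0.2364]
ee_rot: [0.0, 0.782, 0.623, -0.0]
wrist_force: [0.6, 0.9, -0.2]
finger_gap: 0.735
t 3.12 pos [0.5367 0.1911 0.2364] yaw 77.12 gap 6.99 F [ 0.6  0.9 -0.2] z [-0.001 -0.001 -1.   ]
shift cm [ 0.33  0.03 11.64] turn -0.0015
```

View pics/w2.png

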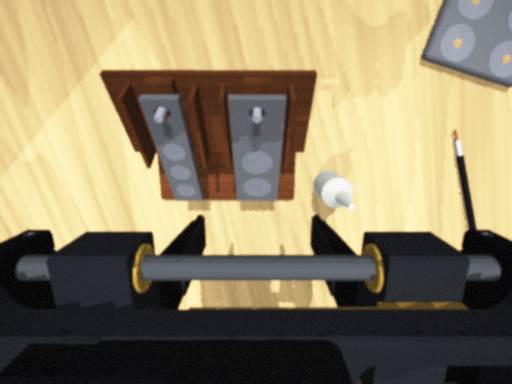

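Palette columns run 229–287, centred on ≈258, and square with the fingers. Descending.

```bash
python3 -m handwheel '0.3 0 4 0;0 0 4 0;0 0 4 0;0 0 2 0;0 0 1 0;0 0 0.6 0;0 0 0.5 0;0 0 0 0;0 0 0 0;0 0 0 0'
python3 go.py .5377 .1942 .0755 77.2
python3 - <<'E'
from h import *
from rig import grab_frame,telemetry
f=grab_frame("wrist");pickle.dump(f,open("w3.pkl","wb"));cv2.imwrite("pics/w3.png",f["img"][:,:,::-1])
E
```

```text
clock: 4.0
eef_pos: [0.5379, 0.1954, 0.0768]
ee_rot: [0.0, 0.781, 0.624, 0.001]
wrist_force: [-0.2, -0.1, 0.1]
finger_gap: 0.737
t 4.0 pos [0.5379 0.1954 0.0768] yaw 77.21 gap 7.01 F [-0.2 -0.1  0.1] z [ 0.002  0.    -1.   ]
shift cm [-0.12  0.    0.13] turn 0.0003
```

View pics/w3.png

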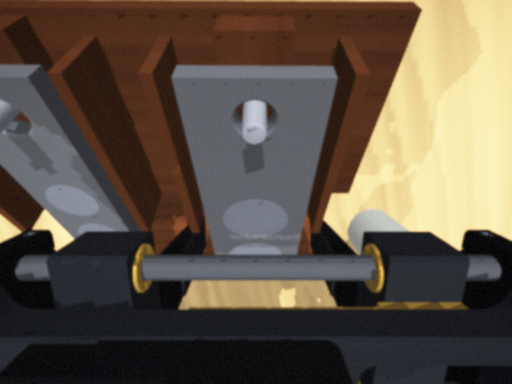

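The fingers straddle the lower half (palette edges ≈ columns 205 and 305 at the fingers), clear of the fins and bottle. Closing.

```bash
python3 -m handwheel '-0.1 0 0.1 0;0 0 0 0;0 0 0 0;0 0 0 0;0 0 0 0;0 0 0 0;0 0 0 0;0 0 0 0' 3.5
python3 go.py .5377 .1942 .0755 77.2
```

```text
clock: 4.72
eef_pos: [0.5372, 0.1944, 0.0747]
ee_rot: [0.0, 0.781, 0.624, 0.0]
wrist_force: [-0.6, -0.1, 3.7]
finger_gap: 0.525
t 4.72 pos [0.5372 0.1944 0.0747] yaw 77.23 gap 4.99 F [-0.6 -0.1  3.7] z [ 0. -0. -1.]
shift cm [-0.01  0.05 -0.08] turn 0.0005
```

```bash
python3 -m handwheel '-0.29 0 -0.41 0;-0.57 0 -0.82 0;-0.57 0 -0.82 0;-0.57 0 -0.82 0;-0.57 0 -0.82 0;0 0 -2 0;0 0 0 0;0 0 0 0'
python3 go.py .5377 .1942 .0755 77.2
python3 - <<'E'
from h import *
from rig import grab_frame,telemetry
for n in("wrist","scene"):
    f=grab_frame(n);pickle.dump(f,open(n+"4.pkl","wb"));cv2.imwrite(f"pics/{n}4.png",f["img"][:,:,::-1])
E
```

```text
clock: 5.38
eef_pos: [0.5319, 0.1689, 0.1326]
ee_rot: [0.001, 0.782, 0.624, 0.001]
wrist_force: [-0.1, -0.1, -1.6]
finger_gap: 0.522
t 5.38 pos [0.5319 0.1689 0.1326] yaw 77.2 gap 4.97 F [-0.1 -0.1 -1.6] z [ 0.002  0.    -1.   ]
shift cm [ 2.59 -0.    5.71] turn -0.0
```

View pics/wrist4.png

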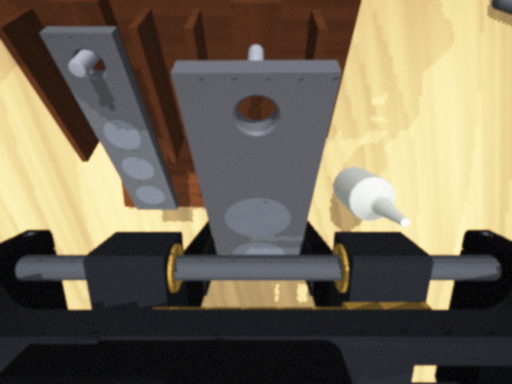

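View pics/scene4.png

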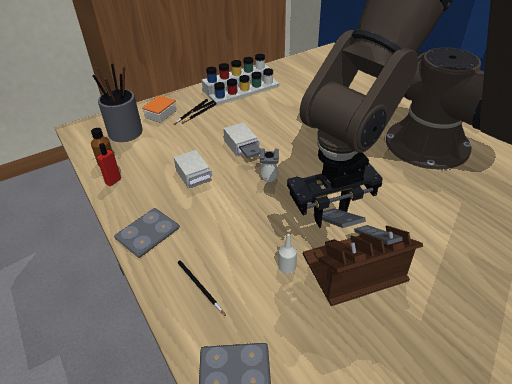

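Off the peg: the hole shows below the empty peg at px (257,115), and the tilt held. Moving to the free area.

```bash
python3 -m handwheel '-3 0 -0.5 0;-3.8 1 0 0;-3.5 2 0 0;-3 2.5 0 0;-3 2.5 0 0;-2.5 2.5 0 0;0 0.8 0 -0.085;0 0 0 -0.085;0 0 0 0;0 0 0 0;0 0 0 0'
python3 go.py .60 -.04 .06 86.9
python3 - <<'E'
from h import *
from rig import grab_frame,telemetry
for n in("wrist","scene"):
    f=grab_frame(n);pickle.dump(f,open(n+"5.pkl","wb"));cv2.imwrite(f"pics/{n}5.png",f["img"][:,:,::-1])
E
```

```text
clock: 6.4
eef_pos: [0.5997, -0.0386, 0.136]
ee_rot: [-0.0, 0.726, 0.687, -0.0]
wrist_force: [-0.4, -0.2, -1.0]
finger_gap: 0.522
t 6.4 pos [ 0.5997 -0.0386  0.136 ] yaw 86.84 gap 4.96 F [-0.4 -0.2 -1. ] z [-0.001  0.    -1.   ]
shift cm [-0.14  0.04  7.6 ] turn -0.001
```

View pics/wrist5.png

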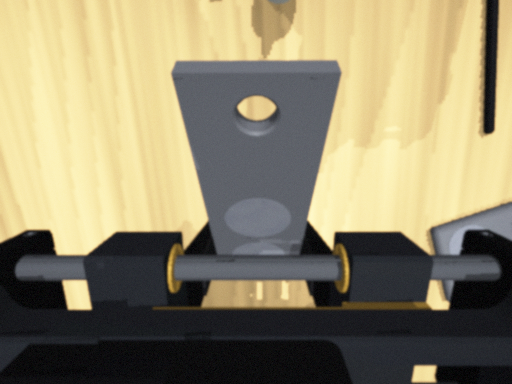

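View pics/scene5.png

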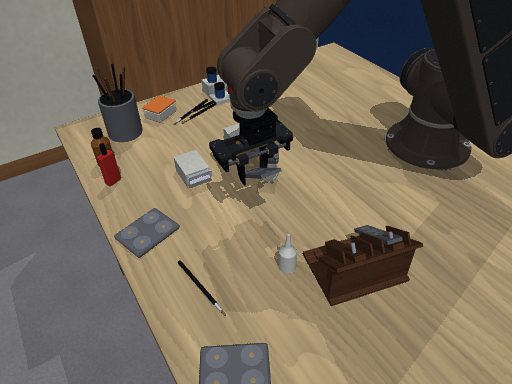

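```bash
python3 -m handwheel '0 0 3.5 0;0 0 3.5 0;0 0 2 0;0 0 1 0;0 0 0.6 0;0 0 0.2 0;0 0 0 0;0 0 0 0;0 0 0 0'
python3 go.py .60 -.04 .0235 86.9
python3 -m handwheel '0 0 0.1 0;0 0 0.1 0;0 0 0 0;0 0 0 0'
python3 go.py .60 -.04 .0235 86.9
```

```text
clock: 7.25
eef_pos: [0.6007, -0.0391, 0.0297]
ee_rot: [0.001, 0.726, 0.688, 0.001]
wrist_force: [-1.0, 0.1, -1.3]
finger_gap: 0.522
t 7.25 pos [ 0.6007 -0.0391  0.0297] yaw 86.96 gap 4.96 F [-1.   0.1 -1.3] z [ 0.002 -0.    -1.   ]
shift cm [-0.09 -0.07  0.62] turn 0.001
clock: 7.58
eef_pos: [0.6001, -0.039, 0.0266]
ee_rot: [0.0, 0.726, 0.688, -0.0]
wrist_force: [0.1, 0.3, -1.3]
finger_gap: 0.524
t 7.58 pos [ 0.6001 -0.039   0.0266] yaw 86.96 gap 4.99 F [ 0.1  0.3 -1.3] z [ 0. -0. -1.]
shift cm [-0.1  -0.01  0.31] turn 0.0011
```

```bash
python3 -m handwheel '0 0 0.1 0;0 0 0.1 0;0 0 0 0;0 0 0 0'
python3 go.py .60 -.04 .0235 86.9
python3 - <<'E'
from h import *
from rig import grab_frame,telemetry
for n in("wrist",):
    f=grab_frame(n);pickle.dump(f,open(n+"6.pkl","wb"));cv2.imwrite(f"pics/{n}6.png",f["img"][:,:,::-1])
E
```

```text
clock: 7.92
eef_pos: [0.6003, -0.039, 0.0247]
ee_rot: [0.0, 0.726, 0.688, 0.0]
wrist_force: [-0.0, 1.1, 3.2]
finger_gap: 0.523
t 7.92 pos [ 0.6003 -0.039   0.0247] yaw 86.97 gap 4.97 F [-0.   1.1  3.2] z [ 0. -0. -1.]
shift cm [-0.1  -0.02  0.12] turn 0.0011
```

View pics/wrist6.png

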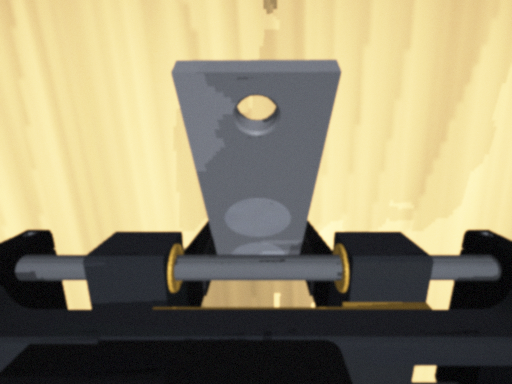

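The plain end has touched (force went from −1.3 to +3.2 N), and the palette is still tilted in the grip. Opening just slightly so it pivots down between the fingers.

```bash
python3 -m handwheel '0 0 0 0;0 0 0 0;0 0 0 0;0 0 0 0;0 0 0 0;0 0 0 0' 5.15
python3 - <<'E'
from h import *
from rig import grab_frame,telemetry
for n in("wrist",):
    f=grab_frame(n);pickle.dump(f,open(n+"7.pkl","wb"));cv2.imwrite(f"pics/{n}7.png",f["img"][:,:,::-1])
E
python3 go.py .60 -.04 .0235 86.9
```

```text
clock: 8.47
eef_pos: [0.6001, -0.039, 0.0245]
ee_rot: [0.0, 0.726, 0.688, -0.0]
wrist_force: [-1.1, -0.3, -0.6]
finger_gap: 0.538
t 8.52 pos [ 0.6001 -0.0391  0.0245] yaw 86.96 gap 5.14 F [-0.8  0.3  0.4] z [-0. -0. -1.]
shift cm [-0.09 -0.01  0.1 ] turn 0.0011
```

View pics/wrist7.png

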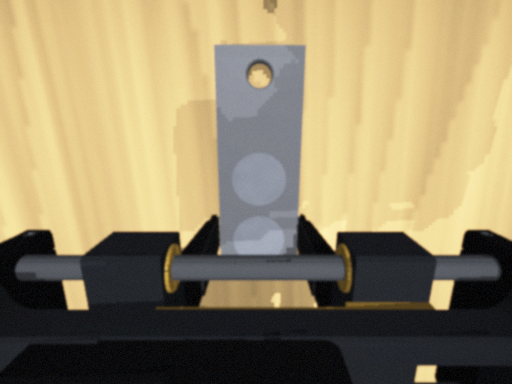

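The palette has dropped down between the fingers (hole at px (260,74)). Opening, rising, and measuring its pose and flatness.

```bash
python3 -m handwheel '0 0 0 0;0 0 0 0;0 0 0 0;0 0 -1 0;0 0 -3 0;0 0 -4 0;0 0 -4 0;0 0 -4 0;-3 0 -2 0;-3 0 0 0;0 0 0 0;0 0 0 0' 7
python3 - <<'E'
from h import *
from rig import grab_frame,telemetry
for n in("wrist","top","scene"):
    f=grab_frame(n);pickle.dump(f,open(n+"8.pkl","wb"));cv2.imwrite(f"pics/{n}8.png",f["img"][:,:,::-1])
E
python3 go.py .60 -.04 .0235 86.9
```

```text
clock: 9.52
eef_pos: [0.5967, -0.0999, 0.2054]
ee_rot: [0.0, 0.726, 0.687, 0.0]
wrist_force: [-0.1, 0.8, 0.4]
finger_gap: 0.735
t 9.67 pos [ 0.5967 -0.0982  0.2043] yaw 86.98 gap 6.99 F [-0.   0.1  0.2] z [-0.001  0.    -1.   ]
shift cm [ 5.82  0.04 18.08] turn 0.0015
```

View pics/wrist8.png

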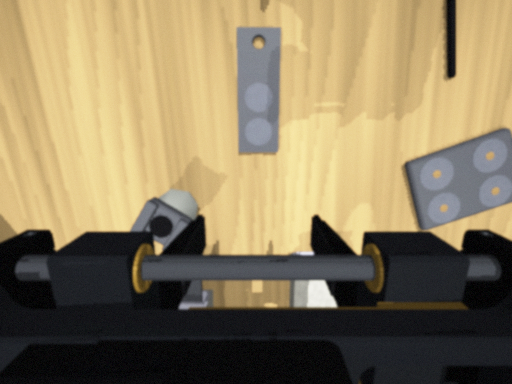

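View pics/top8.png

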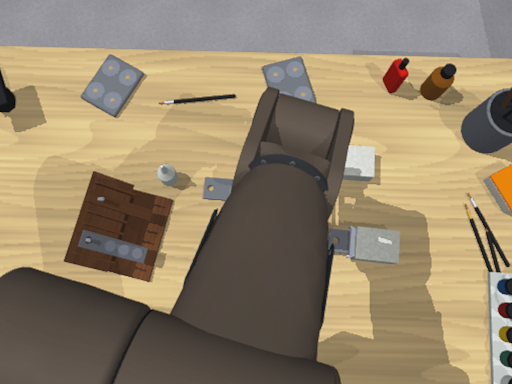

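Palette flat on the bench in the wrist view, corners ≈(237,27), (280,27), (278,153), (239,153), hole (259,42).

```bash
cat >> h.py <<'E'
def palette(f,box,zp=.008):
    im=f["img"].astype(int);P=cloud(f);v0,v1,u0,u1=box
    m=np.zeros(im.shape[:2],np.uint8);m[v0:v1,u0:u1]=((im[...,0]-im[...,2])<15)[v0:v1,u0:u1]
    m=cv2.morphologyEx(m,cv2.MORPH_OPEN,np.ones((3,3)))
    n,l,st,c=cv2.connectedComponentsWithStats(m);m=(l==1+np.argmax(st[1:,4])).astype(np.uint8)
    cs,_=cv2.findContours(m,cv2.RETR_EXTERNAL,cv2.CHAIN_APPROX_NONE);ct=max(cs,key=len)[:,0]
    X=np.array([ray(f,u,v,zp) for u,v in ct]);r=cv2.minAreaRect((X[:,:2]*1000).astype(np.float32))
    q=P[cv2.erode(m,np.ones((5,5)))>0]
    A=np.c_[q[:,:2],np.ones(len(q))];co=np.linalg.lstsq(A,q[:,2],rcond=None)[0]
    return r,co,q[:,2].mean(),cv2.boundingRect(ct)
E
python3 - <<'E'
from h import *
f=pickle.load(open("wrist8.pkl","rb"))
print(palette(f,(5,170,220,300)))
print("hole",ray(f,259,42,.008))
E
```

```text
(((603.4973754882812, 2.106353759765625), (137.85159301757812, 48.062042236328125), 86.5269775390625), array([-0.00401839, -0.02880049,  0.01155955]), np.float64(0.009054706354012981), (237, 28, 43, 124))
hole [0.60767578 0.05655317 0.008     ]
```

```bash
python3 -m handwheel '3.8 0 0 0.003;3.8 0.1 0 0;3.9 0 0 0;3.9 0 0 0;0 0 4 0;0 0 4 0;0 0 4 0;0 0 2 0;0 0 0 0;0 0 0 0'
python3 go.py .6065 .056 .0242 86.8
python3 - <<'E'
from h import *
from rig import grab_frame,telemetry
for n in("wrist","scene"):
    f=grab_frame(n);pickle.dump(f,open(n+"9.pkl","wb"));cv2.imwrite(f"pics/{n}9.png",f["img"][:,:,::-1])
E
```

```text
clock: 10.5
eef_pos: [0.6061, 0.0556, 0.0639]
ee_rot: [-0.001, 0.726, 0.687, -0.001]
wrist_force: [-0.1, -0.5, 0.8]
finger_gap: 0.736
t 10.5 pos [0.6061 0.0556 0.0639] yaw 86.85 gap 7.0 F [-0.1 -0.5  0.8] z [-0.002 -0.    -1.   ]
shift cm [0.05 0.05 3.97] turn 0.0008
```

View pics/scene9.png

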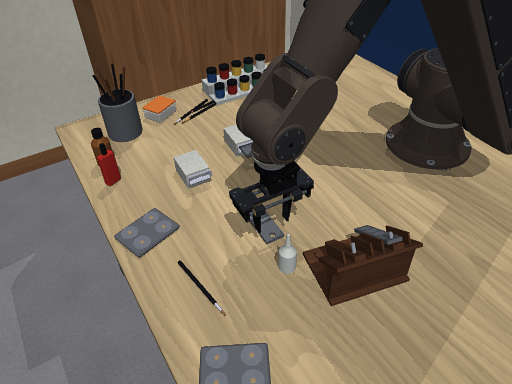

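Fingers straddle the hole end (hole at px (270,236)), and the bottle at (288,255) is clear. Lowering and gripping.

```bash
python3 -m handwheel '0 0 2 0;0 0 1 0;0 0 0.7 0;0 0 0.25 0;0 0 0 0;0 0 0 0;0 0 0 0'
python3 go.py .6065 .056 .0242 86.8
python3 -m handwheel '0 0 0 0;0 0 0 0;0 0 0 0;0 0 0 0;0 0 0 0;0 0 0 0;0 0 0 0' 3.5
python3 go.py .6065 .056 .0242 86.8
```

```text
clock: 11.18
eef_pos: [0.6068, 0.0547, 0.0257]
ee_rot: [0.0, 0.727, 0.687, 0.0]
wrist_force: [-0.1, 0.3, -0.6]
finger_gap: 0.735
t 11.18 pos [0.6068 0.0547 0.0257] yaw 86.79 gap 6.99 F [-0.1  0.3 -0.6] z [ 0.001 -0.    -1.   ]
shift cm [ 0.13 -0.03  0.15] turn -0.0002
clock: 11.77
eef_pos: [0.6065, 0.0547, 0.0252]
ee_rot: [0.0, 0.727, 0.687, 0.0]
wrist_force: [-0.7, 0.3, 2.7]
finger_gap: 0.523
t 11.77 pos [0.6065 0.0547 0.0252] yaw 86.79 gap 4.97 F [-0.7  0.3  2.7] z [ 0. -0. -1.]
shift cm [ 0.13 -0.01  0.1 ] turn -0.0001
```

```bash
python3 -m handwheel '0 0 -1 0;0 0 -2 0;0 0 -2 0;0 0 -2 0;0 0 0 0;0 0 0 0;0 0 0 0'
python3 go.py .6065 .056 .0242 86.8
python3 - <<'E'
from h import *
from rig import grab_frame
for n,b in (("top0",(135,195,315,385)),("scene0",(145,195,165,220))):
    f=pickle.load(open(n+".pkl","rb"));im=f["img"];P=cloud(f)
    cv2.imwrite(f"pics/{n}_case.png",cv2.resize(im[b[0]:b[1],b[2]:b[3],::-1],None,fx=10,fy=10,interpolation=cv2.INTER_NEAREST))
f=grab_frame("scene");pickle.dump(f,open("scene10.pkl","wb"))
cv2.imwrite("pics/scene10.png",cv2.resize(f["img"][130:280,170:330,::-1],None,fx=4,fy=4,interpolation=cv2.INTER_CUBIC))
E
```

```text
clock: 12.35
eef_pos: [0.6061, 0.0548, 0.0946]
ee_rot: [-0.0, 0.727, 0.687, -0.0]
wrist_force: [-0.0, 0.4, -2.1]
finger_gap: 0.521
t 12.35 pos [0.6061 0.0548 0.0946] yaw 86.79 gap 4.95 F [-0.   0.4 -2.1] z [-0.001 -0.    -1.   ]
shift cm [0.13 0.04 7.04] turn -0.0002
```

View pics/top0_case.png

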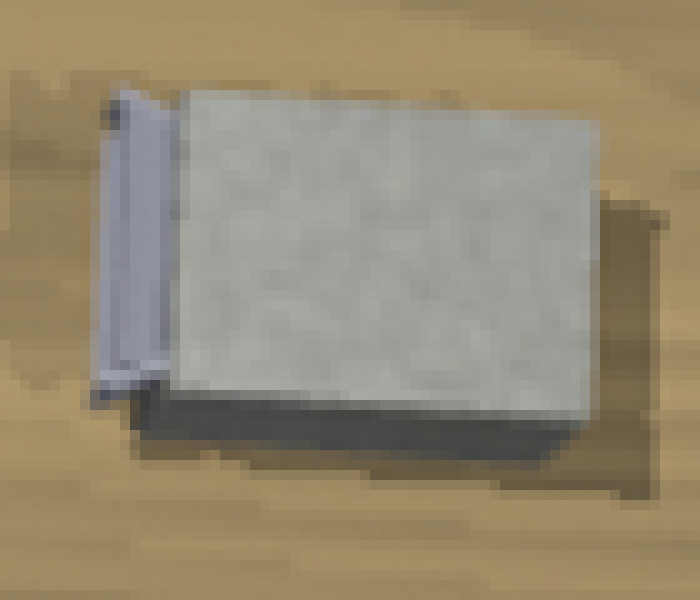

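View pics/scene0_case.png

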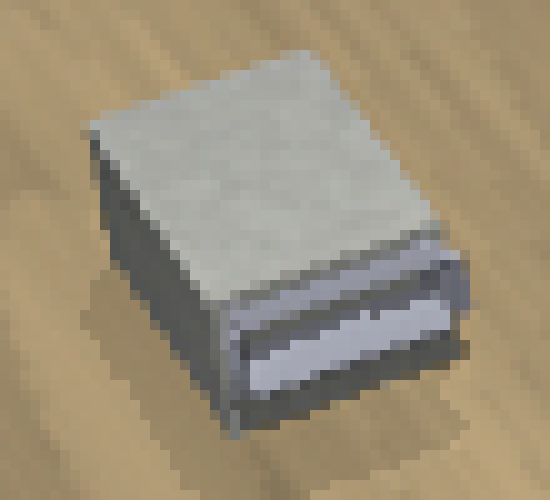

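View pics/scene10.png

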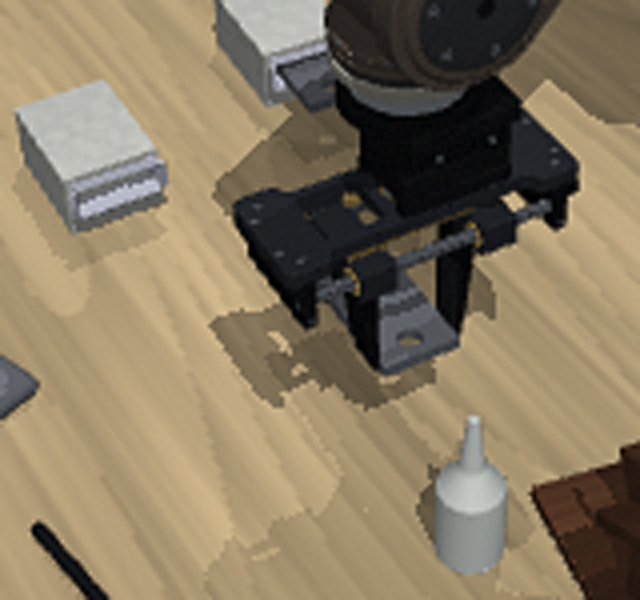

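```bash
python3 - <<'E'
from h import *
f=pickle.load(open("top0.pkl","rb"))
c=np.array([ray(f,315+X/10-.5,135+Y/10-.5,.049) for X,Y in((180,90),(600,122),(590,418),(168,390))])
s=pickle.load(open("scene0.pkl","rb"))
d=np.array([ray(s,165+X/10-.5,145+Y/10-.5,.049) for X,Y in((215,302),(92,125),(310,50),(440,222))])
for n,q in(("top",c),("scene",d)):
    print(n,(q[:,:2]*1000).round(1).tolist(),"c",q.mean(0).round(4))
    for i in range(4):
        e=q[(i+1)%4]-q[i];print(np.linalg.norm(e).round(4),(np.degrees(np.arctan2(e[1],e[0]))%180).round(1))
E
```

```text
top [[706.3, -215.6], [701.1, -309.4], [633.1, -305.2], [637.2, -212.1]] c [ 0.6694 -0.2606  0.049 ]
0.094 86.8
0.0681 176.5
0.0932 87.5
0.0691 177.1
scene [[704.0, -216.8], [700.3, -307.5], [633.1, -305.4], [637.6, -214.0]] c [ 0.6688 -0.2609  0.049 ]
0.0908 87.7
0.0673 178.2
0.0915 87.2
0.0664 177.5
```

```bash
python3 go.py .6791 -.0579 .0567 87.2; python3 -m handwheel '-2.5 1.6 0.6 -0.007;-2.2 1.6 0.6 0;-2.2 1.6 0.6 0;-2.2 1.5 0.6 0;-1.8 1.6 0.6 0;0 0 0.5 0;0 0 0 0;0 0 0 0;0 0 0 0'
python3 go.py .6791 -.0579 .0567 87.2
python3 - <<'E'
from h import *
from rig import grab_frame
for n in("scene","top","wrist"):
    f=grab_frame(n);pickle.dump(f,open(n+"11.pkl","wb"));cv2.imwrite(f"pics/{n}11.png",f["img"][:,:,::-1])
f=pickle.load(open("scene11.pkl","rb"))
cv2.imwrite("pics/scene11.png",cv2.resize(f["img"][130:250,160:310,::-1],None,fx=5,fy=5,interpolation=cv2.INTER_CUBIC))
E
```

```text
t 12.4 pos [0.606  0.0548 0.0942] yaw 86.79 gap 4.93 F [ 0.2  0.3 -1. ] z [-0.001 -0.    -1.   ]
shift cm [-10.84   7.94   3.74] turn -0.0071
clock: 13.15
eef_pos: [0.6792, -0.0572, 0.0597]
ee_rot: [-0.0, 0.724, 0.69, -0.0]
wrist_force: [0.1, 0.2, -0.3]
finger_gap: 0.522
t 13.15 pos [ 0.6792 -0.0572  0.0597] yaw 87.23 gap 4.97 F [ 0.1  0.2 -0.3] z [-0.001  0.    -1.   ]
shift cm [-0.07 -0.01  0.3 ] turn 0.0006
```

View pics/scene11.png

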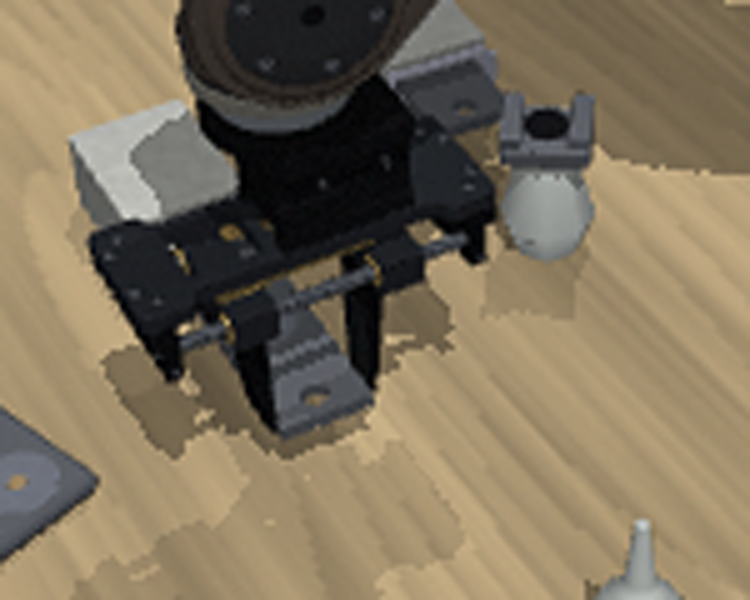

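View pics/top11.png

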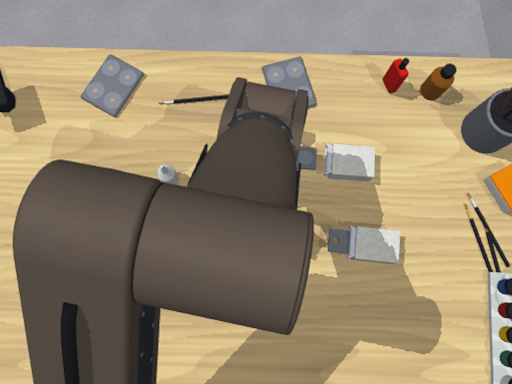

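View pics/wrist11.png

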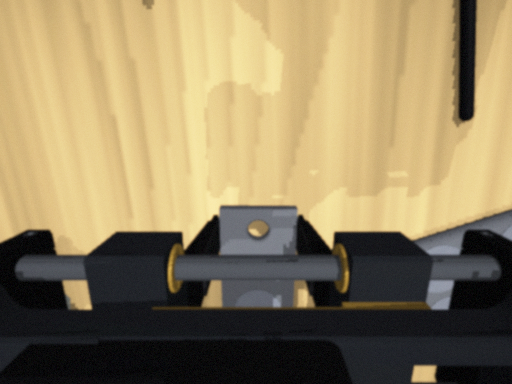

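In the top view the plain end sits at px (316,158), facing the mouth at 325. Checking lateral alignment and pitch there.

```bash
python3 - <<'E'
from h import *
f=pickle.load(open("top11.pkl","rb"));P=cloud(f)
cv2.imwrite("pics/t11z.png",cv2.resize(f["img"][135:190,290:385,::-1],None,fx=8,fy=8,interpolation=cv2.INTER_NEAREST))
q=P[150:167,302:315].reshape(-1,3);print(q.mean(0),np.median(q[:,2]))
A=np.c_[q[:,:2]-q[:,:2].mean(0),np.ones(len(q))];print(np.linalg.lstsq(A,q[:,2],rcond=None)[0])
b=P[150:172,302:315];print(np.median(P[152:165,300:316,2],0).round(4))
E
```

```text
[ 0.6717452  -0.16080338  0.04767792] 0.04278545534917734
[-2.13692975  1.73803154  0.04767792]
[0.0427 0.0426 0.0426 0.0429 0.0418 0.0435 0.0424 0.0425 0.0422 0.0439
 0.0428 0.0432 0.0439 0.0426 0.0423 0.0437]
```

View pics/t11z.png

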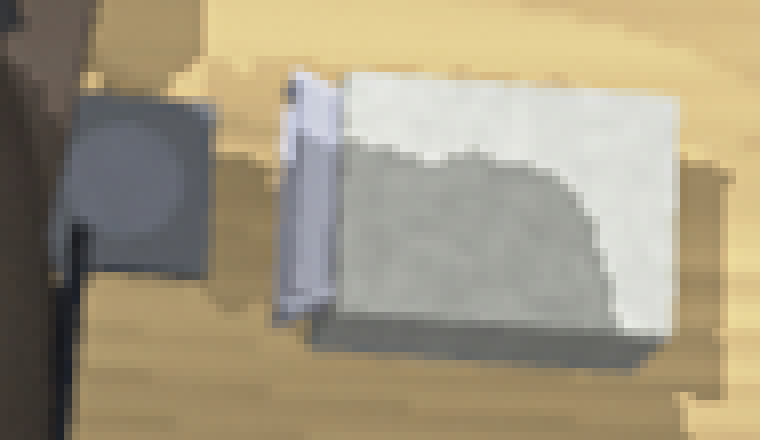

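```bash
python3 - <<'E'
from h import *
f=pickle.load(open("top11.pkl","rb"))
p=lambda X,Y,z:ray(f,290+X/8-.5,135+Y/8-.5,z)
a,b=p(216,104,.0425),p(209,280,.0425);m=(a+b)/2;print("lead",a,b,m,"w",np.linalg.norm(a-b))
r=[p(X,Y,.049) for X,Y in((344,72),(680,96),(672,337),(337,312))];c=np.mean(r,0);print("roof",c)
for i,j in((1,0),(2,3)):
    e=r[j]-r[i];print(np.degrees(np.arctan2(e[1],e[0])),np.linalg.norm(e))
for e0 in (86.8,87.2,87.6):
    t=np.radians(e0);n=np.array([np.sin(t),-np.cos(t)]);print(e0,"lateral lead - slot axis (mm, +x)",((m-c)[:2]@n*1000).round(2),"along from backstop",((m-c)[:2]@[np.cos(t),np.sin(t)]*1000+38.5).round(1))
E
```

```text
lead [ 0.69808241 -0.18062388  0.0425    ] [ 0.64714336 -0.17840844  0.0425    ] [ 0.67261289 -0.17951616  0.0425    ] w 0.050987204487501894
roof [ 0.66937016 -0.26074396  0.049     ]
87.11727028194782 0.09397044924425653
86.96431285935076 0.09252476288723482
86.8 lateral lead - slot axis (mm, +x) -1.3 along from backstop 119.8
87.2 lateral lead - slot axis (mm, +x) -0.73 along from backstop 119.8
87.6 lateral lead - slot axis (mm, +x) -0.16 along from backstop 119.8
```

```bash
python3 -m handwheel '0 0.07 0.3 0;-1 0 0 0;-1 0 0 0;-0.7 0 0 0;-0.5 0 0 0;-0.5 0 0 0;0 0 0 0;0 0 0 0'
python3 go.py .6733 -.1767 .0567 87.1
python3 -m handwheel '-0.5 0 0 0;-0.5 0 0 0;-0.5 0 0 0;0 0 0 0;0 0 0 0'
python3 go.py .6733 -.1767 .0567 87.1
```

```text
clock: 13.97
eef_pos: [0.6787, -0.0954, 0.057]
ee_rot: [-0.0, 0.724, 0.689, -0.0]
wrist_force: [0.5, -0.3, -0.3]
finger_gap: 0.52
t 13.97 pos [ 0.6787 -0.0954  0.057 ] yaw 87.15 gap 4.95 F [ 0.5 -0.3 -0.3] z [-0. -0. -1.]
shift cm [-8.14 -0.13  0.03] turn 0.0009
clock: 14.38
eef_pos: [0.6779, -0.1105, 0.057]
ee_rot: [0.0, 0.724, 0.689, -0.0]
wrist_force: [-0.0, -0.1, -1.5]
finger_gap: 0.521
t 14.38 pos [ 0.6779 -0.1105  0.057 ] yaw 87.16 gap 4.95 F [-0.  -0.1 -1.5] z [ 0. -0. -1.]
shift cm [-6.64 -0.14  0.03] turn 0.001
```

Inside the straight section with no side force. Continuing.

```bash
python3 -m handwheel '-0.7 0 0 0;-0.7 0 0 0;-0.7 0 0 0;-0.7 0 0 0;-0.7 0 0 0;-0.5 0 0 0;0 0 0 0;0 0 0 0'
python3 go.py .6733 -.1767 .0567 87.1
python3 -m handwheel '-0.5 0 0 0;-0.5 0 0 0;-0.5 0 0 0;-0.4 0 0 0;0 0 0 0;0 0 0 0'
python3 go.py .6733 -.1767 .0567 87.1
```

```text
clock: 15.05
eef_pos: [0.6759, -0.1505, 0.057]
ee_rot: [0.0, 0.724, 0.689, -0.0]
wrist_force: [-2.1, 0.3, -2.0]
finger_gap: 0.518
t 15.05 pos [ 0.6759 -0.1505  0.057 ] yaw 87.15 gap 4.93 F [-2.1  0.3 -2. ] z [-0. -0. -1.]
shift cm [-2.63 -0.13  0.03] turn 0.0009
clock: 15.55
eef_pos: [0.675, -0.1695, 0.057]
ee_rot: [0.0, 0.724, 0.689, -0.0]
wrist_force: [-2.8, -1.5, -0.9]
finger_gap: 0.521
t 15.55 pos [ 0.675  -0.1695  0.057 ] yaw 87.16 gap 4.96 F [-2.8 -1.5 -0.9] z [-0. -0. -1.]
shift cm [-0.72 -0.13  0.03] turn 0.0011
```

```bash
python3 -m handwheel '-0.3 -0.05 0 0;-0.2 0 0 0;0 0 0 0;0 0 0 0'
python3 go.py .6733 -.1767 .0567 87.1
python3 -m handwheel '-0.2 0 0 0;0 0 0 0;0 0 0 0'
python3 go.py .6733 -.1767 .0567 87.1
```

```text
clock: 15.88
eef_pos: [0.6745, -0.1741, 0.0571]
ee_rot: [0.0, 0.724, 0.69, 0.0]
wrist_force: [-1.4, 0.0, -0.2]
finger_gap: 0.517
t 15.88 pos [ 0.6745 -0.1741  0.0571] yaw 87.19 gap 4.92 F [-1.4  0.  -0.2] z [ 0. -0. -1.]
shift cm [-0.26 -0.11  0.04] turn 0.0016
clock: 16.13
eef_pos: [0.6744, -0.176, 0.0571]
ee_rot: [0.0, 0.724, 0.69, 0.0]
wrist_force: [-1.8, -0.4, -0.0]
finger_gap: 0.525
t 16.13 pos [ 0.6744 -0.176   0.0571] yaw 87.19 gap 4.99 F [-1.8 -0.4 -0. ] z [ 0. -0. -1.]
shift cm [-0.07 -0.1   0.04] turn 0.0016
```

```bash
python3 -m handwheel '-0.15 0 0 0;0 0 0 0;0 0 0 0'
python3 go.py .6733 -.1767 .0567 87.1
python3 -m handwheel '-0.15 0 0 0;0 0 0 0;0 0 0 0'
python3 go.py .6733 -.1767 .0567 87.1
```

```text
clock: 16.38
eef_pos: [0.6742, -0.1769, 0.057]
ee_rot: [-0.0, 0.724, 0.69, 0.0]
wrist_force: [-0.6, 4.5, -0.4]
finger_gap: 0.522
t 16.38 pos [ 0.6742 -0.1769  0.057 ] yaw 87.2 gap 4.96 F [-0.6  4.5 -0.4] z [-0.     0.001 -1.   ]
shift cm [ 0.01 -0.09  0.03] turn 0.0018
clock: 16.63
eef_pos: [0.674, -0.177, 0.0568]
ee_rot: [-0.001, 0.724, 0.69, 0.0]
wrist_force: [0.7, 12.6, -0.7]
finger_gap: 0.522
t 16.63 pos [ 0.674  -0.177   0.0568] yaw 87.22 gap 4.96 F [ 0.7 12.6 -0.7] z [-0.001  0.002 -1.   ]
shift cm [ 0.03 -0.08  0.01] turn 0.002
```

The back stop was met where predicted (12.6 N). Lowering onto the slot floor, then releasing.

```bash
python3 -m handwheel '0 0 0.1 0;0 0 0.05 0;0 0 0 0;0 0 0 0'
python3 go.py .6733 -.1767 .0567 87.1
python3 -m handwheel '0.1 0 0 0;0 0 0 0;0 0 0 0' 
python3 go.py .6733 -.1767 .0567 87.1
```

```text
clock: 16.97
eef_pos: [0.6741, -0.177, 0.0554]
ee_rot: [-0.001, 0.724, 0.69, 0.0]
wrist_force: [-0.3, 12.5, 1.1]
finger_gap: 0.52
t 16.97 pos [ 0.6741 -0.177   0.0554] yaw 87.22 gap 4.95 F [-0.3 12.5  1.1] z [-0.001  0.002 -1.   ]
shift cm [ 0.03 -0.08 -0.13] turn 0.0021
clock: 17.22
eef_pos: [0.6742, -0.1769, 0.0555]
ee_rot: [-0.0, 0.724, 0.69, 0.0]
wrist_force: [-0.3, 7.6, 0.8]
finger_gap: 0.523
t 17.22 pos [ 0.6742 -0.1769  0.0555] yaw 87.21 gap 4.97 F [-0.3  7.6  0.8] z [-0.     0.001 -1.   ]
shift cm [ 0.02 -0.09 -0.12] turn 0.002
```

Opening, rising and clearing away to look.

```bash
python3 -m handwheel '0 0 0 0;0 0 0 0;0 0 0 0;0 0 0 0;0 0 0 0;0 0 0 0;0 0 -1 0;0 0 -3 0;0 0 -4 0;0 0 -4 0;0 0 -4 0;0 0 0 0' 7
python3 -m handwheel '3 -3 0 0;3 -3 0 0;2.8 -3 0 0;2.8 -3 0 0;2.8 -3 0 0;2.8 -3 0 0;0 0 0 0;0 0 0 0;0 0 0 0'
python3 - <<'E'
from h import *
from rig import grab_frame
for n in("scene","top","wrist"):
    f=grab_frame(n);pickle.dump(f,open(n+"12.pkl","wb"));cv2.imwrite(f"pics/{n}12.png",f["img"][:,:,::-1])
E
```

```text
clock: 18.22
eef_pos: [0.6764, -0.1787, 0.2252]
ee_rot: [0.006, 0.724, 0.69, 0.003]
wrist_force: [0.3, -0.3, 0.1]
finger_gap: 0.736
clock: 18.97
eef_pos: [0.5044, 0.0015, 0.2163]
ee_rot: [0.001, 0.724, 0.69, 0.0]
wrist_force: [0.5, -0.6, 0.1]
finger_gap: 0.736
```

View pics/scene12.png

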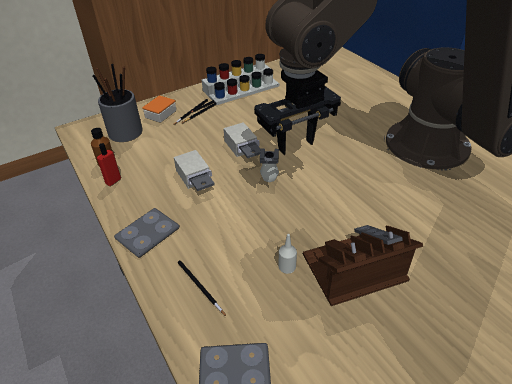

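View pics/top12.png

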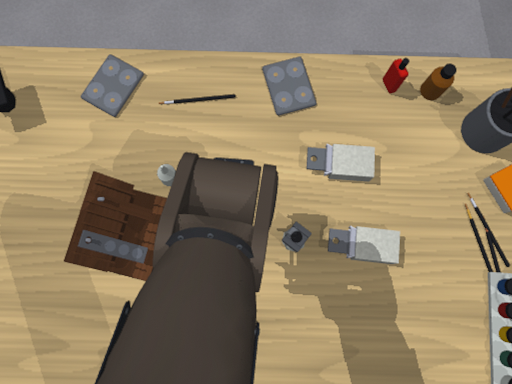

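The palette is in the empty case with its hole end showing at px (316,158), like the stored one at (339,241). Checking the protrusion and that the bystanders didn't move.

```bash
python3 - <<'E'
from h import *
f=pickle.load(open("top12.pkl","rb"));g=pickle.load(open("top0.pkl","rb"))
P=cloud(f)
c=np.array([.6694,-.2607]);t=np.radians(87.1);ax=np.array([np.cos(t),np.sin(t)]);n=np.array([ax[1],-ax[0]])
im=f["img"].astype(int);Q=np.array([[ray(f,u,v,.038)[:2] for u in range(295,340)] for v in range(140,180)])
a=(Q-c)@ax-3.5e-3;b=(Q-c)@n
pal=(im[140:180,295:340,0]-im[140:180,295:340,2])<15
for bb in(-.015,-.008,.008,.015): 
    s=pal&(abs(b-bb)<.002)&(a>.05);print("end at case y",bb,a[s].max()*1000)
s=pal&(a>.065)&(a<.095);print("lateral",b[s].min()*1000,b[s].max()*1000,"z top",np.median(P[140:180,295:340,2][s]))
for nm,(v0,v1,u0,u1) in dict(handle=(218,256,278,314),stored=(225,262,325,352),narrow=(228,265,76,142)).items():
    d=np.abs(im[v0:v1,u0:u1]-g["img"][v0:v1,u0:u1].astype(int)).max(-1);print(nm,"changed px",(d>40).sum(),"of",d.size)
s0=pickle.load(open("scene0.pkl","rb"))["img"].astype(int);s1=pickle.load(open("scene12.pkl","rb"))["img"].astype(int)
for nm,(v0,v1,u0,u1) in dict(bottle=(230,275,275,300),narrow=(222,248,355,408),handle=(148,184,258,282)).items():
    print("scene",nm,(np.abs(s1-s0)[v0:v1,u0:u1].max(-1)>40).sum())
cv2.imwrite("pics/fin.png",np.hstack([cv2.resize(x[140:290,170:300,::-1].astype(np.uint8),None,fx=3,fy=3) for x in(s0,s1)]))
E
```

```text
end at case y -0.015 96.84872271171186
end at case y -0.008 97.1904362971238
end at case y 0.008 97.9911212677617
end at case y 0.015 96.08799817299875
lateral -24.68500307482516 26.04657640323385 z top 0.03803447461531637
handle changed px 118 of 1368
stored changed px 12 of 999
narrow changed px 0 of 2442
scene bottle 0
scene narrow 49
scene handle 104
```

View pics/fin.png

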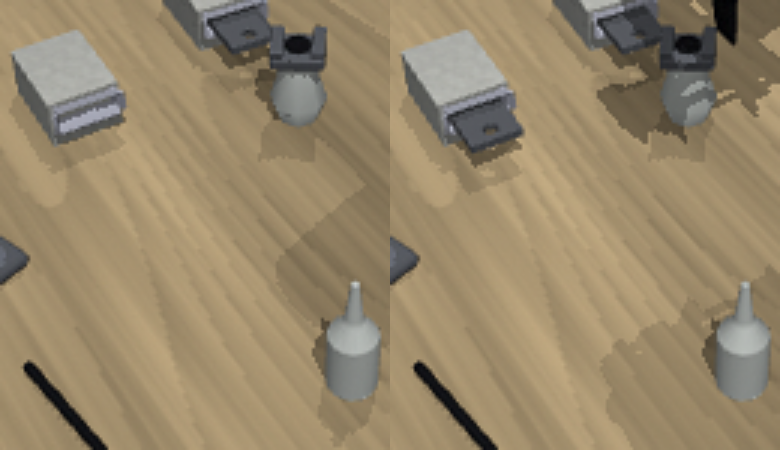

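The end sits at case y ≈ 97–98 mm (98 is fully home), and its top is at 38 mm, so it rests on the slot floor. The changed pixels look like shadows only. Handing in.

```bash
python3 -c "
from rig import workorder,telemetry
print(workorder.job_done(),telemetry.read_state()['clock'])"
```

```text
the job is handed in; nothing more can be done
the job is handed in; nothing more can be done
```

The wide palette is fully home in the empty case, plain end in and the hanging-hole end sticking out. The job is handed in at about 19 s of the 58 s allowed.

- **Off the peg and laid flat:** I gripped the palette by its lower edges and lifted it square off the peg. I set its plain end on the bench and opened the fingers slightly, so it dropped flat between them rather than being lowered all the way. A wrist-camera check showed it lying flat.
- **Into the case:** I regripped at the hole end and slid it in until it met the back stop, where the force reached 12.6 N. I then rested it on the slot floor and released.

**Last checks:**
- **Fit:** The outer end measured at case y 96–98 mm, where 98 mm is fully home and one pixel is about 2 mm. The top face is at 38 mm, so the palette lies on the slot floor.
- **Bystanders:** The narrow palette showed no change from above and the bottle none in the scene view. A few pixels changed on the painting handle and the stored palette, and on the narrow palette in the scene view. I took these as the arm's shadow, because the before-and-after pictures of the handle and stored palette show them in place. I did not compare the narrow palette that way.
- **Force:** The largest wrist force I read was about 13 N.

No check failed or disagreed beyond those pixel differences.

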